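# Tip the snail shell out of the sorting tray into the dish

## Robot

A 6-joint arm with a two-finger parallel gripper is mounted at the origin on the work surface. World frame = base frame: x ahead of the robot, y to its left, z up, the work surface at z = 0. Lengths are in mm, angles in rad, forces in N, time in s.
With the tool pointing down it reaches from about 275 to 750 mm from the base axis. Payload 10.2 kg.
Tool frame: the origin (TCP) lies midway between the tips of the shut fingers; the grasp point (between the pads) lies 19 mm behind it; z points along the fingers, y is the line along which they close (so a half turn about z gives the same grasp; the last joint's range is limited). The gripper opens to 85 mm and grips with 20 to 120 N. Pads are 22 mm wide; open, the fingers measure 114 mm over their backs; the gripper's body (76 mm by 85 mm) begins 54 mm behind the grasp point. The pads swing forward as they close: fully open they stand 13 mm farther back than shut.
Start: joints at [-1.527, 0.313, 1.498, -0, 1.331, -0.223], TCP at [138.401, -506.435, 231.294] pointing down, gripper open.
Joint ranges: [-2.94, 2.94], [-0.97, 2.17], [0.19, 2.56], [-1.23, 4.37], [0.02, 3.11], [-2.88, 2.88]. Speed limits (rad/s): [2.39, 2.39, 3.01, 3.14, 3.14, 3.14].

## Interface

Orientations are given as a unit quaternion [w, x, y, z].
In Python, from rig import ctrl gives the robot as it stands.
- The arm moves only by the tool send_rows, never from a script. Its argument "targets" is a list of rows, each an object with "offset": the shift along the world's x, y, z in cm, a list of three; "spin": the turn about the world's z in rad. A call has 1 to 8 rows; each row is the pose to reach, as a shift and turn from the pose commanded when the call began; what a row does not reach only later rows make up. A row lasts 1/12 s, in which the tool goes at most 41.7 mm and 7.16 degrees, less where a joint would pass 70% of its speed; a pose out of reach is approached as far as the arm can. A call with a gripper value outside its range is refused whole. "grip" is the opening, from 0 (shut) to 1 (fully open), set as the call begins (left out, the last holds). The fingers move at their own pace and stop on an object; "squeeze" is the grip in N (left out, the last holds). Time passes only in rows, so rows that repeat a pose let the fingers close. It gives the time, the measured TCP pose, the force, the opening and the grip force at its end, in the units of the state.
- ctrl.sense(): the state, without advancing time (a new reading comes with each control period).
- ctrl.capture(name): name is "scene" or "top"; returns (picture, depth): 400x640x3 uint8, red, green, blue; 400x640 float32, mm along the optical axis (not along the pixel's ray), 0 where there is no reading.
- ctrl.calibration(name): a dict with "fx", "fy", "cx", "cy" (pixels), "view" (4x4, takes a point from world to camera coordinates). Camera axes: x right, y down, z forward; pixel columns grow to the right and rows downward; lengths in mm; the calibration is good to about 2 mm. A picture is of the moment at which its call begins. calibration takes no time and is no camera call.
- ctrl.finish_job(): hands the job in; it is judged then, once.
Trained networks look in the newest picture that a camera, given by its name, has taken for a name from the list of things; names that differ only in an ending like _2 or _b are one class to them, and where a whole thing is asked for, a point or a joint stands for the part that bears it (a point fixed in the world has none). Each returns a list of dicts, best first, with "conf" (0 to 1); they miss things now and then, are a little off and sometimes report something else, mostly with a low value. They report only what shows in the picture. A call takes as long as a camera call. They do not tell look-alikes from the thing itself.
- ctrl.search_frame(camera, query): "box" ([left, top, right, bottom] in pixels, round what is visible of it).
- ctrl.place_of(camera, query): "uv" ([column, row] in pixels: a listed point, or the origin of a listed thing).
The state is a dict: "time_s": time; "joints": joint angles; "dq": joint speeds; "tau": joint torques, N m; "eef_pos": TCP position; "ee_rot": TCP orientation; "force": force on the tool from outside, world axes, zero at the start; "wrist_torque": the same for the moment, N m; "grip_width": opening from 0.0 (shut) to 1.0 (fully open); "grip_force": force on a finger pad.
Only numpy, scipy, OpenCV 4.12 (cv2) and the standard library are available. Lean on these libraries where they do the work, as an engineer would, in place of code of your own. Each camera call takes 0.05 s, during which the arm holds its last target. There are 200 camera calls.

## Task

Pick up the sorting tray, which has an upright handle for this, and tip it on one corner over the round dish, so that the snail shell rolls out of its bay through the gap at that corner into the dish, while the pebble stays in the tray. Do not touch the shell or the pebble with the gripper. Then set the tray down flat on the bench and let go.

Things in the scene. Friction and masses are not known exactly. Their poses are not given: they have to be found in the camera images.
- tray: White tray, 110 (x) x 150 (y) x 28 mm high, 0.3 kg, floor 4, walls 3 mm. Origin: centre of underside, z up; front = -x, facing the robot. A divider at y=0 makes two bays (+y, -y). Each bay's gap is at its front outer corner (x -55, y +/-75), where both walls stop 36 mm short of it; 1.5 mm sill, floor runs on. Handle: upright bar at the centre, 34 (x) x 14 mm (y), top at z 95; pinch it across y.
- shell: Reddish-brown globular snail shell, a 26 mm ball with a small round spire standing out 3.5 mm; 14 g. Origin: centre of the ball. Lies in either bay of the tray. It stays put while the tray leans less than about 6 degrees; with the tray leaning 40 degrees straight towards its front corner (halfway between -x and that side) it rolls over the sill and off the corner within 2 s.
- pebble: Small round grey pebble, 18 mm in diameter, 12 g. Origin: its centre. Lies in the bay that the shell is not in; it rolls too, and when the tray leans towards the shell's corner it comes to rest against the divider.
- dish: White porcelain dish standing loose on the bench, round, 124 mm wide at the foot and 160 mm at the rim, 45 mm high, wall 4 mm, inner floor 5 mm up, 0.4 kg. Origin: centre of its underside.
There are look-alikes about, which are no part of the job. Of the things shaped like the tray, the white one is meant.

How it is judged (in metres and radians):
On the way, in this order (a step that is already met when the one before it is completed fails the run):
1. the tray is lifted off the bench with the shell and the pebble still in it (height (world z) of tray above 0.03 m and distance between each of shell, pebble and tray below 0.1 m), for 0.1 s.
2. the shell has rolled out into the dish, tipped from the raised tray (horizontal distance between shell and dish below 0.07 m and z of shell in the frame of dish below 0.04 m and height (world z) of tray above 0.03 m), for 0.1 s.
At the end, for the whole second after the job is handed in: The shell lies in the dish (within 70 mm of its axis, below its rim); the dish stands upright on the bench (within 0.1 rad); the pebble is still inside the tray; the tray stands flat on the bench (within 0.1 rad and 10 mm) and at rest (horizontal distance between shell and dish below 0.07 m and z of shell in the frame of dish below 0.04 m and angle between each of dish, tray's own z axis and vertical below 0.1 rad and height (world z) of each of dish, tray below 0.01 m and x of pebble in the frame of tray between -0.055 and 0.055 m and y of pebble in the frame of tray between -0.075 and 0.075 m and z of pebble in the frame of tray between 0 and 0.03 m and linear speed of tray below 0.02 m/s); the robot touches nothing.
It fails at once if the gripper touches the shell (contact force between the fingers and shell above 0.3 N).
It fails at once if the gripper touches the pebble (contact force between the fingers and pebble above 0.3 N).
It also fails if it takes over 64 s, if anything falls off the work surface, if the arm or the gripper's body presses on something with over 40 N, if the wrist force passes 120 N, or if a joint passes its speed limit or range.

## Working session

There is one attempt and no reset: what is moved stays moved. The work goes in short steps, Python scripts to look and compute and a tool call to move; the robot and the scene stay as the last step left them, time stands still between calls to the robot, and variables do not carry over. Pictures are saved under pics/ and viewed, at most 10 in all, crops included, and the job is handed in when it is done.

Besides the shell and the picture viewer there is one more tool, called after ">>>" as name(argument=value, ...) on one line, values as JSON. send_rows: Moves the arm, as the interface text tells. Its arguments: {"type":"object","properties":{"targets":{"type":"array"},"grip":{"type":"number"},"squeeze":{"type":"number"}},"required":["targets"]}

```bash
ls -la; mkdir -p pics; python3 - <<'E'
from rig import ctrl
import cv2,json
print(ctrl.sense()); print([a for a in dir(ctrl) if a[0]!='_'])
for n in("scene","top"):
    p,d=ctrl.capture(n); cv2.imwrite(f"pics/{n}0.png",p[...,::-1])
    c=ctrl.calibration(n); print(n,c)
    for q in("tray","shell","pebble","dish"):
        print(q,[(r['box'],round(r['conf'],2)) for r in ctrl.search_frame(n,q)])
E
```

```text
total 12
drwxr-xr-x  3 agent agent 4096 Dec  1 01:40 .
drwxr-xr-x 23 root  root  4096 Dec  1 01:40 ..
drwxr-xr-x  2 agent agent 4096 Dec  1 01:40 pics
{'time_s': 0.0, 'joints': array([-1.52740383e+00,  3.13452266e-01,  1.49842641e+00, -2.90146013e-05,
        1.33100172e+00, -2.23402970e-01]), 'dq': array([-0.0012356 , -0.00208244, -0.00041025, -0.00065263, -0.0019845 ,
       -0.00094979]), 'tau': array([ 1.71507641e-04, -4.12271833e+01, -2.59743458e+01, -1.21250423e-04,
        4.12200388e-03,  7.57516290e-06]), 'eef_pos': array([ 138.38016338, -506.17028473,  230.73793336]), 'ee_rot': array([-6.42534353e-04,  9.91115044e-01,  1.33005847e-01,  4.38408841e-05]), 'force': array([ 0.10744547, -0.45986056, -0.21449507]), 'wrist_torque': array([ 0.02532059,  0.00605247, -0.02808187]), 'grip_force': 0.0, 'grip_width': 0.9996884706447176}
['PlanningError', 'calibration', 'capture', 'finish_job', 'place_of', 'search_frame', 'sense']
scene {'fx': 496.2819473781114, 'fy': 496.2819473781114, 'cx': 312.7925887152195, 'cy': 197.8179356451592, 'view': array([[-7.86549257e-01,  6.17177684e-01,  2
[... 490 characters left out ...]
.6, 436.5, 326.6], 0.65)]
top {'fx': 407.11084611572437, 'fy': 407.11084611572437, 'cx': 320.24929145275075, 'cy': 203.1180488883386, 'view': array([[-1.47856669e-02, -9.99882899e-01, -3.94612597e-03,
        -4.35468452e+01],
       [-9.99849842e-01,  1.48206189e-02, -8.98013633e-03,
         4.62801219e+02],
       [ 9.03756878e-03,  3.81275613e-03, -9.99951891e-01,
         8.52438959e+02],
       [ 0.00000000e+00,  0.00000000e+00,  0.00000000e+00,
         1.00000000e+00]])}
tray [([358.9, 52.5, 448.2, 134.9], 0.94), ([391.4, 252.7, 478.3, 329.1], 0.75), ([355.9, 162.3, 432.1, 219.7], 0.56)]
shell [([369.4, 169.9, 380.6, 180.4], 0.6)]
pebble []
dish [([164.5, 153.8, 246.2, 237.1], 0.86)]
```

View pics/top0.png

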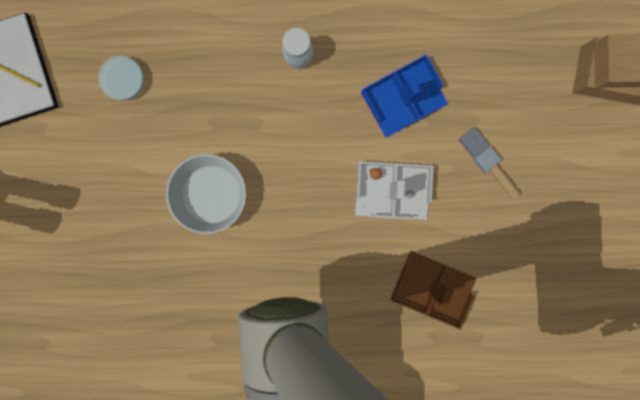

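View pics/scene0.png

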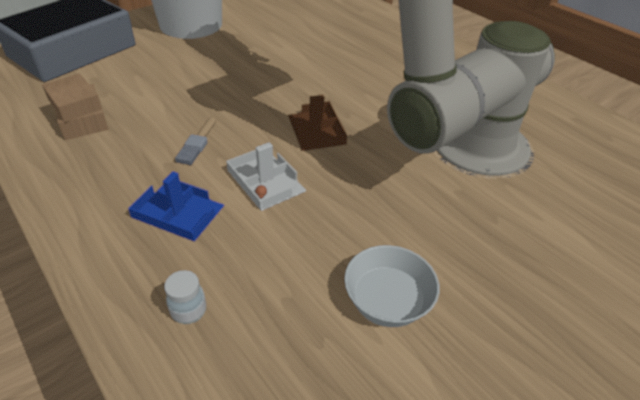

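Top view: the candidates for the tray are the white one at (395,190), the blue one at (404,95) and the brown one at (433,290). The white one is meant. It has a reddish shell in its left (+y) bay at (376,174) and a pebble at about (410,194). The dish is at (206,194). The tool can't lean by command. So I'll pinch the handle so that the tray can pivot in the pads, lean it on a look-alike's handle as a fulcrum, then carry it to the dish.

```bash
cat > h.py <<'E'
from rig import ctrl
import numpy as np, cv2
def cloud(n):
    p,d=ctrl.capture(n); c=ctrl.calibration(n)
    v,u=np.mgrid[:400,:640]
    P=np.stack([(u-c['cx'])*d/c['fx'],(v-c['cy'])*d/c['fy'],d],-1)
    V=np.array(c['view']); W=(P-V[:3,3])@V[:3,:3]
    W[d==0]=np.nan
    return p,W
def box(W,x0,y0,x1,y1):
    m=np.zeros(W.shape[:2],bool); m[y0:y1,x0:x1]=True; return m
E
python3 - <<'E'
from h import *
p,W=cloud("top"); z=W[...,2]; print("bench z",np.nanmedian(z[330:390,20:200]))
for n,b in dict(white=(345,150,445,230),blue=(350,45,455,145),brown=(385,240,485,335)).items():
    m=box(W,*b)
    t=m&(z>8)&(z<60); pts=W[t][:,:2].astype(np.float32)
    h=m&(z>80); r=cv2.minAreaRect(pts)
    print(n,"rect",np.round(cv2.boxPoints(r)).tolist(),np.round(r[0]),np.round(r[1]),round(r[2],1),"handle",np.round(np.nanmean(W[h],0)),np.round(np.nanmin(W[h],0)),np.round(np.nanmax(W[h],0)),h.sum())
m=box(W,155,145,255,245)&(z>35); q=W[m][:,:2].astype(np.float32)
print("dish",cv2.minEnclosingCircle(q),np.nanmax(W[m][:,2]), "floor",np.nanmedian(z[185:200,200:212]))
hsv=cv2.cvtColor(p,cv2.COLOR_RGB2HSV)
m=box(W,345,150,445,230)&(hsv[...,1]>110)&(z>8)
print("shell",np.round(np.nanmean(W[m],0)),np.round(np.nanmax(W[m],0)),m.sum())
for nm,b in dict(wood=(570,30,640,110),cyl=(275,20,320,75)).items():
    k=box(W,*b)&(z>15); print(nm,np.nanmax(W[k],0).round(),np.nanmin(W[k],0).round())
cv2.imwrite("pics/crop1.png",cv2.resize(p[150:230,345:445,::-1],None,fx=7,fy=7,interpolation=cv2.INTER_CUBIC))
E
```

```text
bench z -0.47578198886193246
white rect [[424.0, -273.0], [534.0, -281.0], [545.0, -131.0], [435.0, -123.0]] [ 485. -202.] [150. 110.] 85.8 handle [ 484. -201.   94.] [ 469. -208.   80.] [ 501. -194.   98.] 156
blue rect [[595.0, -189.0], [666.0, -323.0], [764.0, -272.0], [693.0, -137.0]] [ 680. -230.] [111. 151.] 27.6 handle [ 678. -229.   93.] [ 662. -242.   80.] [ 695. -217.  100.] 180
brown rect [[200.0, -332.0], [301.0, -375.0], [361.0, -236.0], [260.0, -192.0]] [ 281. -284.] [151. 110.] 66.8 handle [ 282. -282.   93.] [ 264. -294.   80.] [ 298. -271.   99.] 180
dish ((483.7868347167969, 177.82569885253906), 79.68610382080078) 48.71944990015511 floor 4.8758173237183176
shell [ 521. -164.   28.] [ 530. -155.   33.] 81
wood [ 783. -581.   95.] [ 660. -707.   15.]
cyl [800.  20.  79.] [743. -38.  15.]
```

View pics/crop1.png

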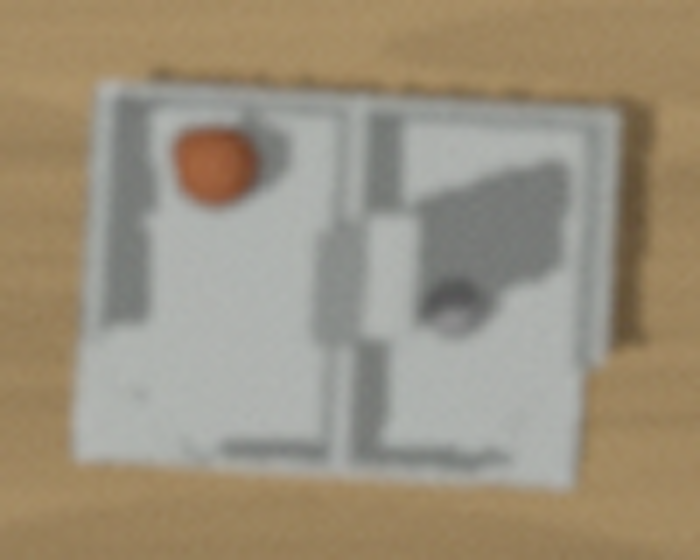

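The crop shows the white tray with its two gaps at the bottom (-x) corners. The shell is at the back left (about x 33, y 40 in the tray frame) and the pebble is right of the handle. Measured sizes match the description (110 x 150, handle top about 95, dish radius 80). I'm approaching now, with the fingers closing along the tray's x.

>>> send_rows(targets=[{"offset": [4, 3.5, 0], "spin": 0.12}, {"offset": [8, 7, 0], "spin": 0.25}, {"offset": [11, 10, 0], "spin": 0.37}, {"offset": [14, 13, 0], "spin": 0.49}, {"offset": [17, 15, 0], "spin": 0.61}, {"offset": [20, 18, 0], "spin": 0.74}, {"offset": [23, 20.5, 0], "spin": 0.86}, {"offset": [26, 23, 0], "spin": 0.98}], grip=1)

```text
time_s: 1.22
eef_pos: [388.9, -283.8, 231.6]
ee_rot: [0.0, 0.81, 0.586, 0.0]
force: [0.6, -0.9, 0.7]
grip_width: 1.002
grip_force: 0.0
```

>>> send_rows(targets=[{"offset": [3, 2.5, 0], "spin": 0.1}, {"offset": [6, 5, 0], "spin": 0.2}, {"offset": [8.7, 7.4, 0], "spin": 0.25}, {"offset": [8.7, 7.4, 0], "spin": 0.25}, {"offset": [8.7, 7.4, -3], "spin": 0.25}, {"offset": [8.7, 7.4, -6], "spin": 0.25}, {"offset": [8.7, 7.4, -9], "spin": 0.25}, {"offset": [8.7, 7.4, -9], "spin": 0.25}])

```text
time_s: 1.88
eef_pos: [472.4, -210.0, 136.5]
ee_rot: [-0.005, 0.733, 0.68, -0.001]
force: [0.2, 0.8, -0.7]
grip_width: 1.002
grip_force: 0.0
```

>>> send_rows(targets=[{"offset": [0, 0, 0], "spin": 0}, {"offset": [0, 0, 0], "spin": 0}])

```text
time_s: 2.05
eef_pos: [475.3, -212.1, 143.1]
ee_rot: [0.001, 0.733, 0.68, 0.0]
force: [0.2, 0.1, 0.1]
grip_width: 1.0
grip_force: 0.0
```

>>> send_rows(targets=[{"offset": [1, 1.05, 0], "spin": 0}, {"offset": [1, 1.05, -2], "spin": 0}, {"offset": [1, 1.05, -4], "spin": 0}, {"offset": [1, 1.05, -6], "spin": 0}, {"offset": [1, 1.05, -7.5], "spin": 0}, {"offset": [1, 1.05, -8.7], "spin": 0}, {"offset": [1, 1.05, -8.7], "spin": 0}, {"offset": [1, 1.05, -8.7], "spin": 0}])

```text
time_s: 2.72
eef_pos: [485.5, -201.6, 55.8]
ee_rot: [0.001, 0.733, 0.68, 0.0]
force: [0.8, -0.9, -0.0]
grip_width: 0.998
grip_force: 0.0
```

>>> send_rows(targets=[{"offset": [0, 0, 0], "spin": 0}, {"offset": [0, 0, 0], "spin": 0}, {"offset": [0, 0, 0], "spin": 0}, {"offset": [0, 0, 0], "spin": 0}, {"offset": [0, 0, 0], "spin": 0}, {"offset": [0, 0, 0], "spin": 0}], grip=0, squeeze=40)

```text
time_s: 3.22
eef_pos: [484.8, -201.1, 54.9]
ee_rot: [0.0, 0.733, 0.68, 0.0]
force: [-2.4, 0.6, 6.4]
grip_width: 0.394
grip_force: 40.4
```

Gripped at 0.394, which is about 33.5 mm and right for the 34 mm handle. I'm lifting smoothly.

>>> send_rows(targets=[{"offset": [0, 0, 0.4], "spin": 0}, {"offset": [0, 0, 1.2], "spin": 0}, {"offset": [0, 0, 2.6], "spin": 0}, {"offset": [0, 0, 4.4], "spin": 0}, {"offset": [0, 0, 6.4], "spin": 0}, {"offset": [0, 0, 8.4], "spin": 0}, {"offset": [0, 0, 10.2], "spin": 0}, {"offset": [0, 0, 11.6], "spin": 0}])

```text
time_s: 3.88
eef_pos: [484.8, -201.0, 172.2]
ee_rot: [0.001, 0.733, 0.68, 0.0]
force: [0.5, -0.6, -2.5]
grip_width: 0.388
grip_force: 40.2
```

>>> send_rows(targets=[{"offset": [0, 0, 0.6], "spin": 0}, {"offset": [-0.2, 0, 0.8], "spin": 0}, {"offset": [-0.6, -0.1, 0.8], "spin": 0}, {"offset": [-1.3, -0.1, 0.8], "spin": 0}, {"offset": [-2.3, -0.2, 0.8], "spin": 0}, {"offset": [-3.6, -0.2, 0.8], "spin": 0}, {"offset": [-5.1, -0.2, 0.8], "spin": 0}, {"offset": [-6.7, -0.2, 0.8], "spin": 0}])

```text
time_s: 4.55
eef_pos: [416.2, -202.5, 177.3]
ee_rot: [-0.001, 0.733, 0.681, -0.0]
force: [-0.5, 0.3, -3.4]
grip_width: 0.391
grip_force: 40.3
```

>>> send_rows(targets=[{"offset": [-1.7, 0, 0], "spin": 0}, {"offset": [-3.4, 0, 0], "spin": 0}, {"offset": [-5.1, 0, 0], "spin": 0}, {"offset": [-6.7, 0, 0], "spin": 0}, {"offset": [-8.2, 0, 0], "spin": 0}, {"offset": [-9.6, 0, 0], "spin": 0}, {"offset": [-10.9, 0, 0], "spin": 0}, {"offset": [-12.0, 0, 0], "spin": 0}])

```text
time_s: 5.22
eef_pos: [296.2, -202.3, 177.5]
ee_rot: [-0.001, 0.733, 0.68, 0.0]
force: [-0.2, -1.0, -2.7]
grip_width: 0.392
grip_force: 40.3
```

>>> send_rows(targets=[{"offset": [-0.9, 0, 0], "spin": 0}, {"offset": [-1.6, 0, 0], "spin": 0}, {"offset": [-2.1, 0, 0], "spin": 0}, {"offset": [-2.4, 0, 0], "spin": 0}, {"offset": [-2.6, 0, 0], "spin": 0}, {"offset": [-2.6, 0, 0], "spin": 0}, {"offset": [-2.6, 0, 0], "spin": 0}])

```text
time_s: 5.8
eef_pos: [271.8, -203.0, 178.3]
ee_rot: [0.0, 0.733, 0.68, 0.0]
force: [0.2, -0.6, -2.2]
grip_width: 0.39
grip_force: 40.3
```

```bash
python3 - <<'E'
from h import *
s=ctrl.sense(); print(s['eef_pos'].round(1),s['joints'].round(2))
p,W=cloud("scene"); a=p[70:230,180:400,::-1]
p2,W2=cloud("top"); b=p2[200:360,360:580,::-1]
cv2.imwrite("pics/c2.png",cv2.resize(np.vstack([a,b]),None,fx=1.85,fy=1.85))
E
```

```text
[ 271.8 -203.   178.3] [-0.99 -0.05  2.07  0.    1.13 -0.92]
```

View pics/c2.png

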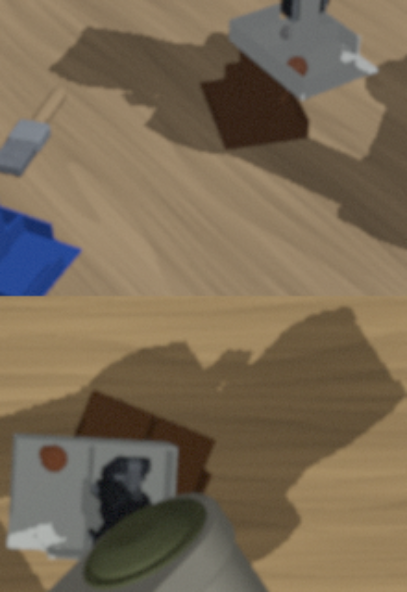

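The scene crop (295,65) and the top crop (52,458) both show the shell still at the back of its bay, with the tray over the brown handle. Next I lean the tray in an arc about that handle, using a light squeeze.

>>> send_rows(targets=[{"offset": [0, 0, -1], "spin": 0}, {"offset": [0, 0, -2], "spin": 0}, {"offset": [0, 0, -2.6], "spin": 0}, {"offset": [0, 0.2, -3.0], "spin": 0}, {"offset": [0, 0.65, -3.45], "spin": 0}, {"offset": [0, 1.0, -3.8], "spin": 0}, {"offset": [0, 1.25, -4.1], "spin": 0}, {"offset": [0, 1.25, -4.1], "spin": 0}], squeeze=25)

```text
time_s: 6.57
eef_pos: [272.0, -190.4, 137.3]
ee_rot: [0.001, 0.733, 0.681, -0.0]
force: [0.7, -0.7, 1.0]
grip_width: 0.391
grip_force: 40.9
```

```bash
python3 - <<'E'
from h import *
s=ctrl.sense(); print(s['eef_pos'].round(1),s['force'].round(1),s['wrist_torque'].round(2),s['grip_width'])
p,W=cloud("scene"); a=p[60:180,240:420,::-1]
cv2.imwrite("pics/c3.png",cv2.resize(a,None,fx=4,fy=4))
E
```

```text
[ 272.  -190.4  137.3] [ 0.7 -0.7  1. ] [-0.42 -0.2   0.15] 0.39116810102114136
```

View pics/c3.png

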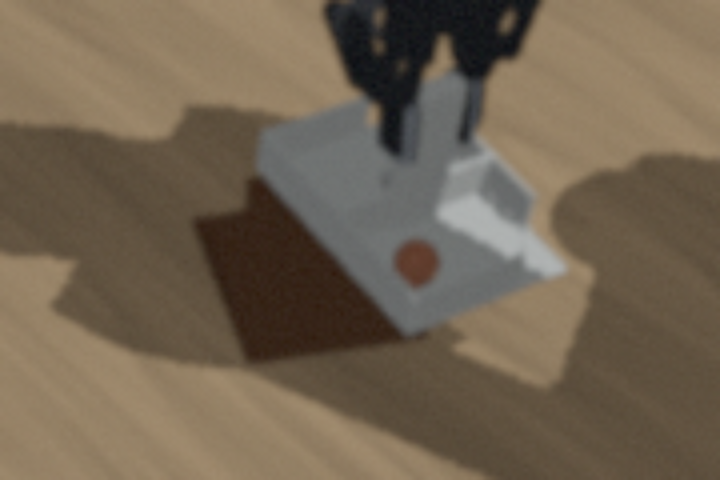

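```bash
cat >> h.py <<'E'
def lean(verbose=True):
    p,W=cloud("scene"); e=ctrl.sense()['eef_pos']
    hsv=cv2.cvtColor(p,cv2.COLOR_RGB2HSV)
    m=(hsv[...,1]<60)&(hsv[...,2]>70)&(np.abs(W[...,0]-e[0])<75)&(W[...,1]-e[1]>-60)&(W[...,1]-e[1]<95)&(W[...,2]<e[2]-5)&(W[...,2]>e[2]-110)
    Q=W[m]; rng=np.random.default_rng(0); best=None; bc=0
    for _ in range(800):
        a=Q[rng.choice(len(Q),3,False)]; n=np.cross(a[1]-a[0],a[2]-a[0]); l=np.linalg.norm(n)
        if l<200: continue
        n/=l; n*=np.sign(n[2])
        if n[2]<0.6: continue
        k=np.abs((Q-a[0])@n)<2.5
        if k.sum()>bc: bc=k.sum(); best=k
    c=Q[best].mean(0); n=np.linalg.svd(Q[best]-c)[2][2]; n*=np.sign(n[2])
    print("pts",len(Q),"inl",bc,"n",n.round(3),"lean",np.degrees(np.arccos(n[2])).round(1),"c",c.round())
    k=(hsv[...,1]>110)&(hsv[...,0]<14)&(hsv[...,2]>60)&(np.abs(W[...,0]-e[0])<80)&(W[...,1]-e[1]>-20)&(W[...,1]-e[1]<110)&(W[...,2]>e[2]-100)&(W[...,2]<e[2])
    if k.sum(): print("shell rel tcp",(np.median(W[k],0)-e).round(),k.sum())
    return p,W
E
python3 -c "
from h import *
lean()"
```

```text
pts 1923 inl 762 n [0.003 0.158 0.987] lean 9.1 c [ 268. -182.   84.]
shell rel tcp [ 37.  45. -39.] 67
```

The tray leaned 9.1° about its x axis, as predicted. I'm continuing the arc to about 39°.

>>> send_rows(targets=[{"offset": [0, 0.3, -0.35], "spin": 0}, {"offset": [0, 0.55, -0.7], "spin": 0}, {"offset": [0, 0.8, -1.1], "spin": 0}, {"offset": [0, 1.0, -1.45], "spin": 0}, {"offset": [0, 1.2, -1.85], "spin": 0}, {"offset": [0, 1.4, -2.25], "spin": 0}, {"offset": [0, 1.6, -2.65], "spin": 0}, {"offset": [0, 1.8, -3.1], "spin": 0}], grip=0, squeeze=30)

```text
time_s: 7.33
eef_pos: [271.6, -172.2, 105.9]
ee_rot: [-0.0, 0.733, 0.68, -0.0]
force: [1.3, -0.1, 2.8]
grip_width: 0.392
grip_force: 40.9
```

>>> send_rows(targets=[{"offset": [0, 0.1, -0.4], "spin": 0}, {"offset": [0, 0.2, -0.8], "spin": 0}, {"offset": [0, 0.3, -1.2], "spin": 0}, {"offset": [0, 0.4, -1.6], "spin": 0}, {"offset": [0, 0.4, -1.6], "spin": 0}])

```text
time_s: 7.75
eef_pos: [271.3, -167.9, 89.5]
ee_rot: [-0.001, 0.733, 0.68, 0.0]
force: [1.9, 2.5, 2.4]
grip_width: 0.394
grip_force: 40.0
```

```bash
python3 - <<'E'
from h import *
s=ctrl.sense(); print(s['eef_pos'].round(1),s['force'].round(1),s['wrist_torque'].round(2),s['grip_width'])
p,W=lean(); a=p[60:200,240:430,::-1]
cv2.imwrite("pics/c4.png",cv2.resize(a,None,fx=4,fy=4))
E
```

```text
[ 271.3 -167.9   89.5] [1.9 2.5 2.4] [ 0.08 -0.17  0.11] 0.39439517645166416
pts 1624 inl 780 n [0.048 0.61  0.791] lean 37.7 c [ 265. -187.   35.]
shell rel tcp [ 36.  17. -55.] 67
```

View pics/c4.png

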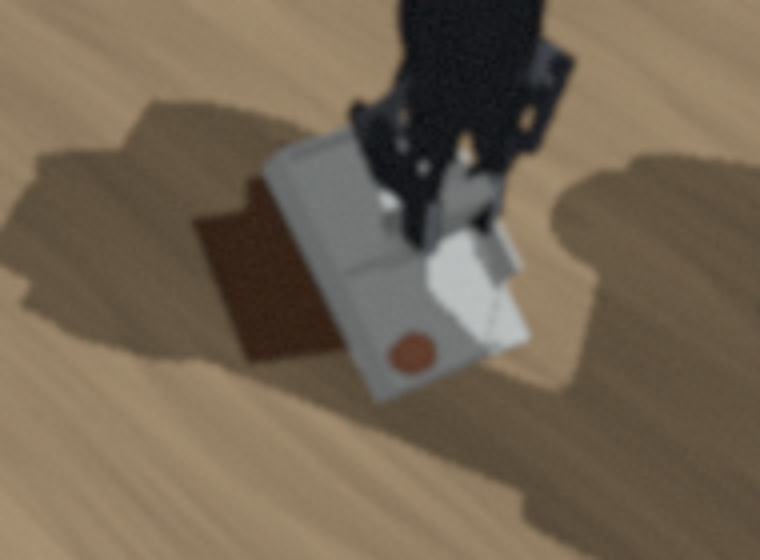

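The tray now leans 37.7° towards its +y side. The shell, at (412,352) in the crop, rests against the outer wall at the back. I'm firming up the grip, raising the tray and carrying it gently to the dish.

>>> send_rows(targets=[{"offset": [0, 0, 0], "spin": 0}, {"offset": [0, 0, 0], "spin": 0}, {"offset": [0, 0.1, 0.6], "spin": 0}, {"offset": [0, 0.1, 1.6], "spin": 0}, {"offset": [0, 0.1, 2.8], "spin": 0}, {"offset": [0, 0.1, 4.0], "spin": 0}, {"offset": [0, 0.1, 4.9], "spin": 0}, {"offset": [0, 0.1, 5.3], "spin": 0}], grip=0, squeeze=100)

```text
time_s: 8.47
eef_pos: [271.9, -167.8, 144.5]
ee_rot: [0.001, 0.733, 0.68, -0.0]
force: [0.6, -0.1, -2.8]
grip_width: 0.384
grip_force: 99.5
```

>>> send_rows(targets=[{"offset": [0.18, 0.24, 0], "spin": 0}, {"offset": [0.53, 0.73, 0], "spin": 0}, {"offset": [1.05, 1.46, 0], "spin": 0}, {"offset": [1.76, 2.43, 0], "spin": 0}, {"offset": [2.64, 3.65, 0], "spin": 0}, {"offset": [3.69, 5.1, 0], "spin": 0}, {"offset": [4.86, 6.72, 0], "spin": 0}, {"offset": [6.04, 8.34, 0], "spin": 0}])

```text
time_s: 9.13
eef_pos: [332.3, -82.6, 142.7]
ee_rot: [-0.001, 0.733, 0.68, -0.0]
force: [-0.3, -0.5, -2.6]
grip_width: 0.381
grip_force: 99.5
```

>>> send_rows(targets=[{"offset": [1.17, 1.62, 0], "spin": 0}, {"offset": [2.34, 3.24, 0], "spin": 0}, {"offset": [3.51, 4.86, 0], "spin": 0}, {"offset": [4.68, 6.48, 0], "spin": 0}, {"offset": [5.85, 8.1, 0], "spin": 0}, {"offset": [7.02, 9.72, 0], "spin": 0}, {"offset": [8.19, 11.34, 0], "spin": 0}, {"offset": [9.36, 12.96, 0], "spin": 0}])

```text
time_s: 9.8
eef_pos: [425.7, 47.1, 142.4]
ee_rot: [-0.001, 0.733, 0.681, -0.001]
force: [-0.4, 0.5, -2.8]
grip_width: 0.385
grip_force: 99.5
```

>>> send_rows(targets=[{"offset": [1.17, 1.62, 0], "spin": 0}, {"offset": [2.29, 3.16, 0], "spin": 0}, {"offset": [3.28, 4.54, 0], "spin": 0}, {"offset": [4.16, 5.75, 0], "spin": 0}, {"offset": [4.86, 6.72, 0], "spin": 0}, {"offset": [5.39, 7.45, 0], "spin": 0}, {"offset": [5.8, 8.02, 0], "spin": 0}, {"offset": [6.09, 8.42, 0], "spin": 0}])

```text
time_s: 10.47
eef_pos: [486.6, 130.4, 142.8]
ee_rot: [-0.0, 0.733, 0.681, -0.0]
force: [0.6, -0.2, -2.2]
grip_width: 0.387
grip_force: 99.5
```

```bash
python3 - <<'E'
from h import *
s=ctrl.sense(); print(s['time_s'],s['eef_pos'].round(1),s['force'].round(1),s['grip_force'])
p,W=lean(); a=p[150:350,260:500,::-1]
p2,W2=cloud("top"); b=p2[110:310,150:390,::-1]
cv2.imwrite("pics/c5.png",cv2.resize(np.hstack([a,b]),None,fx=1.66,fy=1.66))
E
```

```text
10.4667 [486.6 130.4 142.8] [ 0.6 -0.2 -2.2] 99.52327609062195
pts 3064 inl 1727 n [0.037 0.593 0.805] lean 36.4 c [484. 115.  86.]
shell rel tcp [ 34.  14. -54.] 137
```

View pics/c5.png

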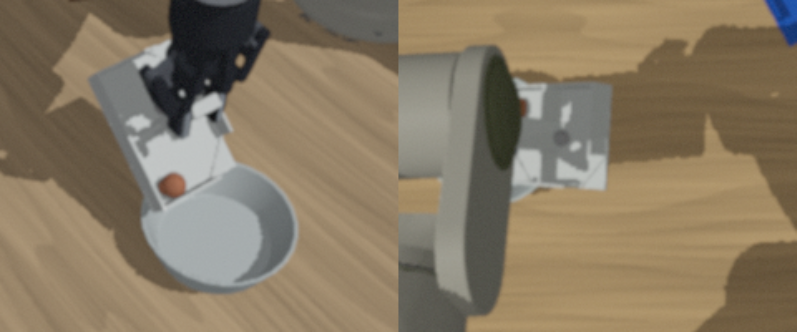

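The shell, at (172,185) in the crop, is still at the back of the leaning tray, which is over the dish. Its gap is inside the rim, and the pebble is at the divider. Now a sharp start in +x with a gentle stop, so the shell rolls along the wall towards the gap.

>>> send_rows(targets=[{"offset": [3.2, 0, 0], "spin": 0}, {"offset": [5.7, 0, 0], "spin": 0}, {"offset": [7.5, 0, 0], "spin": 0}, {"offset": [8.6, 0, 0], "spin": 0}, {"offset": [9.2, 0, 0], "spin": 0}, {"offset": [9.4, 0, 0], "spin": 0}])

```text
time_s: 11.07
eef_pos: [580.9, 129.3, 143.0]
ee_rot: [-0.0, 0.733, 0.68, -0.0]
force: [0.1, -0.3, -2.5]
grip_width: 0.384
grip_force: 100.3
```

```bash
python3 - <<'E'
from h import *
s=ctrl.sense(); print(s['time_s'],s['eef_pos'].round(1),s['grip_force'])
lean(); print([(r['box'],round(r['conf'],2)) for r in ctrl.search_frame("scene","shell")])
E
```

```text
11.0667 [580.9 129.3 143. ] 100.26934504508972
pts 3119 inl 2071 n [0.044 0.597 0.801] lean 36.8 c [579. 114.  86.]
shell rel tcp [ 41.  17. -51.] 148
[([306.7, 279.6, 323.9, 301.0], 0.77)]
```

The gentle stop let the shell come back to the rear wall, now at x +41. A better way is to run -x with the shell resting on the rear wall and then stop dead, so that it rolls on towards the gap.

>>> send_rows(targets=[{"offset": [0.3, 0, 0], "spin": 0}, {"offset": [0.9, 0, 0], "spin": 0}, {"offset": [1.8, 0, 0], "spin": 0}, {"offset": [2.9, 0, 0], "spin": 0}, {"offset": [4.0, 0, 0], "spin": 0}, {"offset": [4.9, 0, 0], "spin": 0}, {"offset": [5.5, 0, 0], "spin": 0}, {"offset": [5.9, 0, 0], "spin": 0}])

```text
time_s: 11.83
eef_pos: [640.1, 129.7, 143.2]
ee_rot: [0.0, 0.733, 0.68, 0.0]
force: [-0.2, 0.4, -3.5]
grip_width: 0.388
grip_force: 100.2
```

>>> send_rows(targets=[{"offset": [0, 0, 0], "spin": 0}, {"offset": [0, 0, 0], "spin": 0}, {"offset": [-0.7, 0, 0], "spin": 0}, {"offset": [-2.0, 0, 0], "spin": 0}, {"offset": [-3.9, 0, 0], "spin": 0}, {"offset": [-6.6, 0, 0], "spin": 0}, {"offset": [-10.4, 0, 0], "spin": 0}, {"offset": [-10.4, 0, 0], "spin": 0}])

```text
time_s: 12.5
eef_pos: [527.5, 130.4, 141.3]
ee_rot: [-0.004, 0.732, 0.681, -0.004]
force: [-0.5, -0.3, -2.9]
grip_width: 0.385
grip_force: 100.4
```

```bash
python3 - <<'E'
from h import *
s=ctrl.sense(); print(s['time_s'],s['eef_pos'].round(1),s['dq'].round(2))
lean(); lean()
print([(r['box'],round(r['conf'],2)) for r in ctrl.search_frame("scene","shell")])
lean()
E
```

```text
12.5 [527.5 130.4 141.3] [-0.01  0.08 -0.21  0.    0.01 -0.01]
pts 2952 inl 1864 n [0.054 0.6   0.798] lean 37.1 c [527. 115.  84.]
shell rel tcp [ 13.  16. -55.] 133
pts 2953 inl 1864 n [0.045 0.595 0.802] lean 36.6 c [532. 115.  86.]
shell rel tcp [  7.  17. -54.] 139
[([348.4, 258.8, 363.1, 274.9], 0.46)]
pts 2987 inl 1918 n [0.041 0.599 0.8  ] lean 36.9 c [538. 114.  87.]
shell rel tcp [ -1.  18. -53.] 145
```

The shell is rolling forward: x went from 41 to -1. I'll let it run on.

>>> send_rows(targets=[{"offset": [0, 0, 0], "spin": 0}, {"offset": [0, 0, 0], "spin": 0}, {"offset": [0, 0, 0], "spin": 0}])

```text
time_s: 12.95
eef_pos: [536.1, 129.7, 143.2]
ee_rot: [0.0, 0.733, 0.68, 0.0]
force: [-0.2, 0.9, -2.1]
grip_width: 0.384
grip_force: 100.5
```

```bash
python3 - <<'E'
from h import *
s=ctrl.sense(); print(s['time_s'],s['eef_pos'].round(1))
p,W=lean()
print([(r['box'],round(r['conf'],2)) for r in ctrl.search_frame("scene","shell")])
lean()
E
```

```text
12.95 [536.1 129.7 143.2]
pts 2999 inl 1922 n [0.042 0.599 0.8  ] lean 36.9 c [539. 114.  86.]
shell rel tcp [-10.  19. -53.] 124
[([355.6, 255.4, 371.1, 271.4], 0.6)]
pts 2981 inl 1868 n [0.038 0.598 0.801] lean 36.8 c [539. 114.  86.]
shell rel tcp [-11.  18. -54.] 128
```

>>> send_rows(targets=[{"offset": [0.3, 0, 0], "spin": 0}, {"offset": [0.8, 0, 0], "spin": 0}, {"offset": [1.5, 0, 0], "spin": 0}, {"offset": [2.2, 0, 0], "spin": 0}, {"offset": [2.9, 0, 0], "spin": 0}, {"offset": [3.5, 0, 0], "spin": 0}, {"offset": [3.8, 0, 0], "spin": 0}, {"offset": [3.9, 0, 0], "spin": 0}])

```text
time_s: 13.77
eef_pos: [575.1, 129.7, 143.0]
ee_rot: [-0.0, 0.733, 0.68, -0.0]
force: [-0.0, 0.1, -3.1]
grip_width: 0.381
grip_force: 100.5
```

>>> send_rows(targets=[{"offset": [-0.35, 0, 0], "spin": 0}, {"offset": [-1.05, 0, 0], "spin": 0}, {"offset": [-2.1, 0, 0], "spin": 0}, {"offset": [-3.5, 0, 0], "spin": 0}, {"offset": [-5.25, 0, 0], "spin": 0}, {"offset": [-7.4, 0, 0], "spin": 0}, {"offset": [-7.4, 0, 0], "spin": 0}, {"offset": [-7.4, 0, 0], "spin": 0}])

```text
time_s: 14.43
eef_pos: [499.7, 129.9, 143.8]
ee_rot: [0.0, 0.733, 0.681, 0.0]
force: [1.0, -0.3, -2.8]
grip_width: 0.384
grip_force: 100.6
```

```bash
python3 - <<'E'
from h import *
for i in range(2):
    s=ctrl.sense(); print(s['time_s'],s['eef_pos'].round(1))
    p,W=lean()
    print([(r['box'],round(r['conf'],2)) for r in ctrl.search_frame("scene","shell")])
E
```

```text
14.4333 [499.7 129.9 143.8]
pts 2900 inl 1791 n [0.04  0.6   0.799] lean 36.9 c [502. 113.  87.]
shell rel tcp [ -9.  18. -53.] 122
[([370.2, 246.9, 388.1, 259.8], 0.6)]
14.5333 [501.  129.7 143.7]
pts 2906 inl 1761 n [0.032 0.601 0.799] lean 37.0 c [504. 114.  87.]
shell rel tcp [ -8.  18. -54.] 126
[([371.1, 244.8, 388.7, 262.0], 0.5)]
```

No net gain that time. A sharp reversal will give twice the relative speed, so I'm moving gently to the start and then doing -x followed by +x.

>>> send_rows(targets=[{"offset": [0.3, 0, 0], "spin": 0}, {"offset": [0.9, 0, 0], "spin": 0}, {"offset": [1.8, 0, 0], "spin": 0}, {"offset": [2.9, 0, 0], "spin": 0}, {"offset": [4.0, 0, 0], "spin": 0}, {"offset": [4.9, 0, 0], "spin": 0}, {"offset": [5.5, 0, 0], "spin": 0}, {"offset": [5.8, 0, 0], "spin": 0}])

```text
time_s: 15.3
eef_pos: [559.5, 129.6, 143.0]
ee_rot: [-0.0, 0.733, 0.68, -0.0]
force: [-0.3, 0.7, -2.9]
grip_width: 0.377
grip_force: 100.6
```

>>> send_rows(targets=[{"offset": [-1.5, 0, 0], "spin": 0}, {"offset": [-4.5, 0, 0], "spin": 0}, {"offset": [-7.7, 0, 0], "spin": 0}, {"offset": [-4.3, 0, 0], "spin": 0}, {"offset": [-1.3, 0, 0], "spin": 0}, {"offset": [1.2, 0, 0], "spin": 0}, {"offset": [1.2, 0, 0], "spin": 0}])

```text
time_s: 15.88
eef_pos: [573.8, 129.2, 143.2]
ee_rot: [0.001, 0.733, 0.68, 0.001]
force: [-0.3, -0.2, -2.7]
grip_width: 0.379
grip_force: 101.6
```

```bash
python3 - <<'E'
from h import *
for i in range(2):
    s=ctrl.sense(); print(s['time_s'],s['eef_pos'].round(1))
    p,W=lean()
    print([(r['box'],round(r['conf'],2)) for r in ctrl.search_frame("scene","shell")])
E
```

```text
15.8833 [573.8 129.2 143.2]
pts 3271 inl 2244 n [0.039 0.601 0.798] lean 37.0 c [574. 116.  85.]
[([410.9, 285.8, 428.7, 300.5], 0.51)]
15.9833 [570.7 129.7 142.8]
pts 3265 inl 2237 n [0.044 0.599 0.8  ] lean 36.9 c [571. 117.  84.]
[([408.4, 290.5, 426.8, 309.3], 0.53)]
```

The shell has left the tray and shows at about (418,300), inside the dish outline (345–437, 243–327). I'm checking its 3-D position.

>>> send_rows(targets=[{"offset": [0, 0, 0], "spin": 0}, {"offset": [0, 0, 0], "spin": 0}, {"offset": [0, 0, 0], "spin": 0}, {"offset": [0, 0, 0], "spin": 0}])

```text
time_s: 16.42
eef_pos: [570.4, 129.8, 143.4]
ee_rot: [0.0, 0.733, 0.681, 0.0]
force: [-0.4, -0.1, -2.3]
grip_width: 0.384
grip_force: 101.6
```

```bash
python3 - <<'E'
from h import *
p,W=lean(); hsv=cv2.cvtColor(p,cv2.COLOR_RGB2HSV)
b=ctrl.search_frame("scene","shell"); print(b)
x0,y0,x1,y1=map(int,b[0]['box']); m=box(W,x0,y0,x1,y1)&(hsv[...,1]>110)&(hsv[...,0]<13)
print("shell",np.nanmedian(W[m],0).round(),m.sum())
a=p[120:350,230:480,::-1]; p2,W2=cloud("top"); c=p2[60:290,150:400,::-1]
cv2.imwrite("pics/c6.png",cv2.resize(np.hstack([a,c]),None,fx=1.6,fy=1.6))
E
```

```text
pts 3274 inl 2209 n [0.045 0.595 0.803] lean 36.6 c [571. 117.  85.]
[{'box': [406.6, 294.2, 420.8, 312.6], 'conf': 0.46}, {'box': [347.4, 244.8, 437.8, 327.0], 'conf': 0.39}]
shell [476. 227.  25.] 146
```

View pics/c6.png

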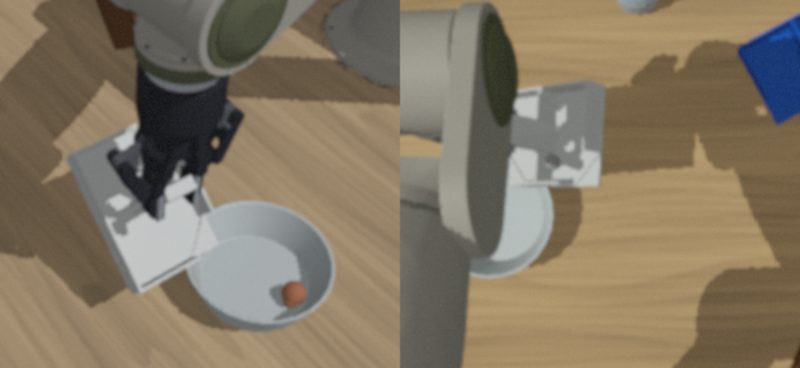

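The shell lies in the dish at about (476,227), 49 mm from its axis. The pebble is still by the divider, at (552,160) in the crop. I'm carrying the tray to free bench near (500,-60) and lowering it.

>>> send_rows(targets=[{"offset": [-0.35, -0.9, 0], "spin": 0}, {"offset": [-1.0, -2.8, 0], "spin": 0}, {"offset": [-2.1, -5.6, 0], "spin": 0}, {"offset": [-3.1, -8.4, 0], "spin": 0}, {"offset": [-4.2, -11.3, 0], "spin": 0}, {"offset": [-5.2, -14.1, 0], "spin": 0}, {"offset": [-6.1, -16.4, 0], "spin": 0}, {"offset": [-6.6, -17.9, 0], "spin": 0}])

```text
time_s: 17.23
eef_pos: [503.3, -51.7, 143.4]
ee_rot: [0.0, 0.733, 0.68, -0.0]
force: [0.6, 0.0, -2.5]
grip_width: 0.381
grip_force: 101.6
```

>>> send_rows(targets=[{"offset": [-0.3, -0.8, 0], "spin": 0}, {"offset": [-0.4, -1.1, -0.7], "spin": 0}, {"offset": [-0.4, -1.1, -1.7], "spin": 0}, {"offset": [-0.4, -1.1, -2.9], "spin": 0}, {"offset": [-0.4, -1.1, -4.0], "spin": 0}, {"offset": [-0.4, -1.1, -4.9], "spin": 0}, {"offset": [-0.4, -1.1, -5.4], "spin": 0}, {"offset": [-0.4, -1.1, -5.4], "spin": 0}])

```text
time_s: 17.9
eef_pos: [500.1, -59.5, 87.9]
ee_rot: [-0.001, 0.733, 0.681, -0.001]
force: [-0.4, 0.7, -2.8]
grip_width: 0.38
grip_force: 101.6
```

>>> send_rows(targets=[{"offset": [0, 0, -0.1], "spin": 0}, {"offset": [0, 0, -0.2], "spin": 0}, {"offset": [0, 0, -0.3], "spin": 0}, {"offset": [0, 0, -0.5], "spin": 0}, {"offset": [0, 0, -0.5], "spin": 0}], grip=0, squeeze=25)

```text
time_s: 18.32
eef_pos: [500.6, -60.2, 84.2]
ee_rot: [-0.0, 0.733, 0.68, -0.0]
force: [-0.1, 0.5, -3.1]
grip_width: 0.383
grip_force: 101.6
```

```bash
python3 - <<'E'
from h import *
s=ctrl.sense(); print(s['time_s'],s['eef_pos'].round(1),s['force'].round(1),s['wrist_torque'].round(2),s['grip_force'])
lean()
E
```

```text
18.3167 [500.6 -60.2  84.2] [-0.1  0.5 -3.1] [ 0.11 -0.    0.02] 101.60784602165222
pts 2307 inl 1489 n [0.045 0.599 0.799] lean 36.9 c [499. -75.  27.]
```

>>> send_rows(targets=[{"offset": [0, 0, -0.1], "spin": 0}, {"offset": [0, 0, -0.2], "spin": 0}], grip=0.385, squeeze=25)

```text
time_s: 18.53
eef_pos: [500.9, -60.6, 83.3]
ee_rot: [0.001, 0.733, 0.681, 0.0]
force: [-6.7, -0.2, 17.6]
grip_width: 0.384
grip_force: 104.1
```

>>> send_rows(targets=[{"offset": [0, -0.2, 0], "spin": 0}, {"offset": [0, -0.4, 0], "spin": 0}], grip=0.4, squeeze=20)

```text
time_s: 18.7
eef_pos: [500.9, -64.4, 82.7]
ee_rot: [0.0, 0.733, 0.681, 0.0]
force: [-0.1, 1.0, -0.4]
grip_width: 0.4
grip_force: 0.0
```

```bash
python3 - <<'E'
from h import *
s=ctrl.sense(); print(s['time_s'],s['eef_pos'].round(1),s['force'].round(1),s['wrist_torque'].round(2),s['grip_force'],s['grip_width'])
lean()
E
```

```text
18.7 [500.9 -64.4  82.7] [-0.1  1.  -0.4] [ 0.08  0.03 -0.03] 0.0 0.40005971049128325
pts 2166 inl 1045 n [0.017 0.097 0.995] lean 5.6 c [493. -85.   6.]
```

The grip let go at 0.40 and the tray swung down about its edge, which was already on the bench. I'm checking how it settled.

>>> send_rows(targets=[{"offset": [0, 0, 0], "spin": 0}, {"offset": [0, 0, 0], "spin": 0}, {"offset": [0, 0, 0], "spin": 0}, {"offset": [0, 0, 0], "spin": 0}])

```text
time_s: 19.08
eef_pos: [500.6, -64.2, 82.2]
ee_rot: [-0.0, 0.733, 0.68, -0.0]
force: [0.3, -0.2, 0.5]
grip_width: 0.399
grip_force: 0.0
```

```bash
python3 - <<'E'
from h import *
s=ctrl.sense(); print(s['time_s'],s['eef_pos'].round(1),s['force'].round(1),s['grip_force'])
lean(); p,W=cloud("scene")
print(ctrl.search_frame("scene","pebble"),[ (r['box'],r['conf']) for r in ctrl.search_frame("scene","tray")])
p2,W2=cloud("top")
cv2.imwrite("pics/c7.png",cv2.resize(np.hstack([p[90:310,200:400,::-1],p2[100:320,250:450,::-1]]),None,fx=2,fy=2))
E
```

```text
19.0833 [500.6 -64.2  82.2] [ 0.3 -0.2  0.5] 0.0
pts 2092 inl 972 n [0.005 0.022 1.   ] lean 1.3 c [493. -86.   3.]
[] [([127.4, 170.9, 222.2, 241.2], 0.88), ([240.4, 169.4, 324.2, 233.1], 0.7), ([318.2, 104.7, 348.3, 149.3], 0.69)]
```

View pics/c7.png

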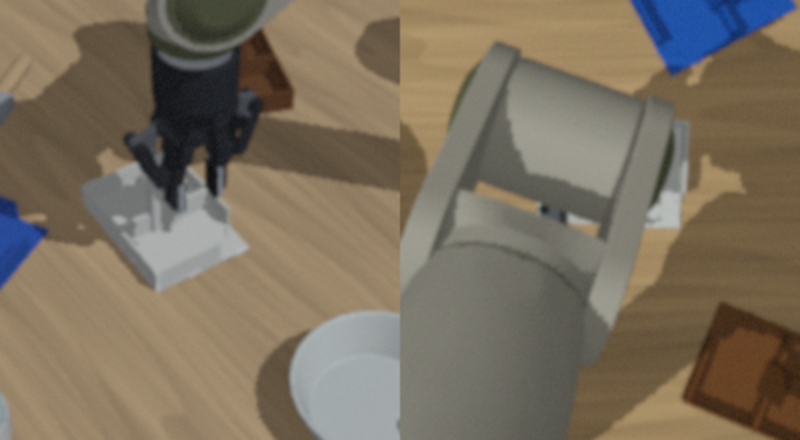

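The tray is flat, with its handle at (155,215) clear of the fingers. I'm retreating straight up and aside, and then checking the pebble.

>>> send_rows(targets=[{"offset": [0, 0, 2], "spin": 0}, {"offset": [0, 0, 5], "spin": 0}, {"offset": [0, 0, 8], "spin": 0}, {"offset": [0, 0, 11], "spin": 0}, {"offset": [-3, 2, 13], "spin": 0}, {"offset": [-6, 4, 13], "spin": 0}, {"offset": [-9, 6, 13], "spin": 0}, {"offset": [-12, 8, 13], "spin": 0}])

```text
time_s: 20.0
eef_pos: [379.1, 16.5, 212.3]
ee_rot: [0.0, 0.733, 0.68, 0.0]
force: [0.6, -0.8, 0.0]
grip_width: 0.399
grip_force: 0.0
```

>>> send_rows(targets=[{"offset": [-3, 3, 0], "spin": 0}, {"offset": [-5, 5, 0], "spin": 0}, {"offset": [-6, 6, 0], "spin": 0}, {"offset": [-6, 6, 0], "spin": 0}, {"offset": [-6, 6, 0], "spin": 0}, {"offset": [-6, 6, 0], "spin": 0}])

```text
time_s: 20.5
eef_pos: [321.3, 75.2, 212.4]
ee_rot: [0.0, 0.733, 0.68, 0.0]
force: [-0.1, 0.4, 0.8]
grip_width: 0.402
grip_force: 0.0
```

```bash
python3 - <<'E'
from h import *
p2,W2=cloud("top"); z=W2[...,2]
m=box(W2,300,130,440,250)&(z>8)&(z<60)&(W2[...,0]>420); r=cv2.minAreaRect(W2[m][:,:2].astype(np.float32)); print(r)
p,W=cloud("scene")
hsv=cv2.cvtColor(p,cv2.COLOR_RGB2HSV); k=box(W,345,240,440,330)&(hsv[...,1]>110)&(hsv[...,0]<13)&(W[...,2]>8)
print("shell",np.nanmedian(W[k],0).round(),k.sum())
a=cv2.resize(p2[140:240,300:420,::-1],None,fx=4,fy=4); b=cv2.resize(p[160:320,230:440,::-1],None,fy=2.5,fx=1.5)
cv2.imwrite("pics/c8.png",np.hstack([a,b]))
E
```

```text
((527.1605224609375, -126.03406524658203), (150.4547119140625, 171.0304718017578), 86.5333251953125)
shell [476. 227.  25.] 150
```

View pics/c8.png

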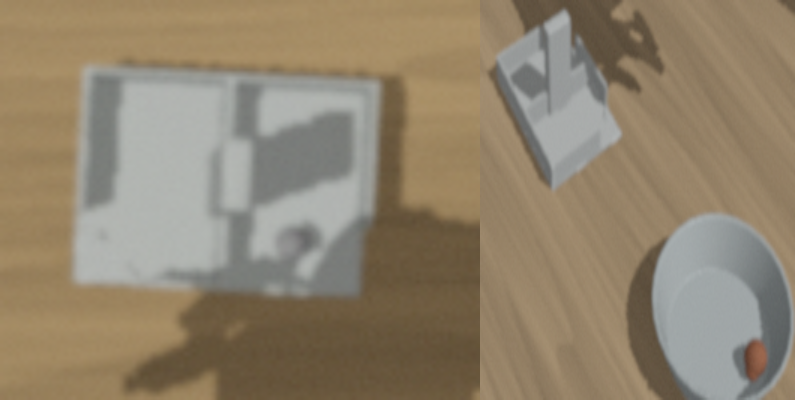

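The pebble is inside the flat tray, at (295,240) in the crop. The shell is at rest in the upright dish, at (755,360), and the gripper is clear of everything. I'm handing the job in.

```bash
python3 -c "
from rig import ctrl
print(ctrl.finish_job())"
```

```text
the job is handed in; nothing more can be done
None
```

I handed the job in at about 21 s: the shell is in the upright dish, the pebble is still in the tray, the tray is flat on the bench and the gripper is clear. The tray dropped the last ~37° onto the bench when the grip opened, and `finish_job` returned no verdict.

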